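Tip the drained tube rack onto its feet and push it home

TASK

The blue test-tube rack has been left standing on its end to drain: push it over so that it comes down on its feet with the tube mouths up, then push it across the table until its long side sits flush against the steel stop rail. Only push it, never pick it up or carry it, and leave the other things on the bench where they are.

Things in the scene. Friction and masses are not known exactly. Their poses are not given: they have to be found in the camera images.
- rack: Blue plastic empty test-tube rack, loose, 0.25-0.5 kg, 240 mm long, 100 wide, 72 high on its feet. Starts standing on one END, 240 mm tall. Origin: centre of the end face it starts on. z: along its length (up at the start, other end at z = 240 mm); +x: tube mouths side (deck face x = +36; faces about +y, the robot's left, at the start); -x: feet (x = -36); y: across its width (sides at y = +-50).
- rack_push (a point): On the rack: where to push it over, on the 30 mm solid margin of the mouth deck near the top (rack frame x = 36, y = 0, z = 220 mm). Pushed towards the feet side with about 1 N it tips about its heel edge, passes its balance after about 17 degrees (some 65 mm of push) and falls onto its feet by itself, perhaps sliding a few cm.
- rack_heel (a point): On the rack: middle of the heel edge about which it tips (rack frame x = -36 mm, y = 0, z = 0), on the table at the start and after tipping
- rack_near (a point): On the rack: middle of its long side away from the rail, at foot level (rack frame x = -36, y = 50, z = 120 mm). On its feet the long sides are open, but the edges of floor plate, middle deck and top deck (up to 72 mm high) lie in one upright plane and can be pushed anywhere; it slides with 1 to 5 N.
- rack_side_low (a point): On the rack: foot corner at the rail side (rack frame x = -36, y = -50, z = 0 mm)
- rack_side_high (a point): On the rack: the other foot corner at the rail side (rack frame x = -36, y = -50, z = 240 mm), at the top at the start
- rail: Low straight steel stop rail fixed to the table beyond the rack, 520 mm long, 15 thick, 25 high. Origin: on the table, at mid-length of its face that looks to the robot. x points through the rail away from the robot (the face is the plane x = 0), y along the rail. Once tipped onto its feet, the rack lies before it with its -y side towards it.
- amber_bottle: Bystander, loose: amber glass bottle with a black cap, 60 mm across, 130 mm tall; origin at the centre of its underside
- beaker: Bystander, loose: empty glass beaker, 70 mm across, 95 mm tall; origin at the centre of its underside
- white_jar: Bystander, loose: white plastic jar with a blue lid, 60 mm across, 75 mm tall; origin at the centre of its underside
- steel_weight: Bystander, loose: steel balance weight with a knob, 44 mm across, 72 mm tall; origin at the centre of its underside
- petri_dish: Bystander, loose: closed pink petri dish lying flat, 94 mm across, 17 mm tall; origin at the centre of its underside
Mind the look-alikes: they are no part of the job. Of the things shaped like the rack, the blue one is meant.

How it is judged:
By the outcome, as a careful person would: the job done as asked, in the order asked, and still so for the second after the job is handed in, with the robot touching nothing.
It also fails if it takes over 56 s, if anything falls off the work surface, if the arm or the gripper's body presses on something with over 40 N, if the wrist force passes 120 N, or if a joint passes its speed limit or range.

ROBOT

A 7-joint arm with a two-finger parallel gripper is mounted at the origin on the work surface. World frame = base frame: x ahead of the robot, y to its left, z up, the work surface at z = 0. Lengths are in m, angles in rad, forces in N, time in s.
With the tool pointing down it reaches from about 0.4 to 0.85 m from the base axis. Payload 10.4 kg.
Tool frame: the origin (TCP) lies midway between the tips of the shut fingers; the grasp point (between the pads) lies 19 mm behind it; z points along the fingers, y is the line along which they close (so a half turn about z gives the same grasp; the last joint's range is limited). The gripper opens to 87 mm and grips with 3 to 60 N. Pads are 19 mm wide; open, the fingers measure 117 mm over their backs; the gripper's body (75 mm by 190 mm) begins 51 mm behind the grasp point.
Start: joints at [1.312, 0.332, -0.065, 1.46, 0.022, 1.35, -0.088], TCP at [0.146, -0.608, 0.223] pointing down, gripper open.
Joint ranges: [-2.6, 2.6], [-0.5, 2.12], [-1.47, 1.34], [0.16, 2.42], [-1.27, 4.41], [0.06, 2.06], [-2.6, 2.6]. Speed limits (rad/s): [2.22, 2.22, 2.79, 2.79, 3.14, 3.14, 3.14].

INTERFACE

Orientations are given as a unit quaternion [x, y, z, w].
In Python, from bench import sensors, eyes, order gives the robot as it stands.
- The arm moves only by the tool arm_command, never from a script. Its argument "steps" is a list of rows, each an object with "rot": the turn, a rotation vector about the world's x, y, z in degrees, a list of three; "slide": the shift along the world's x, y, z in m, a list of three; "grip": the opening, from 0 (shut) to 1 (fully open). A call has exactly 8 rows; each row shifts and turns the commanded pose from where the row before left it; what a row does not reach is not made up. A row lasts 1/8 s, in which the tool goes at most 62.5 mm and 10.7 degrees, less where a joint would pass 70% of its speed; a pose out of reach is approached as far as the arm can. A call with a gripper value outside its range is refused whole. The fingers move at their own pace and stop on an object; "newtons" is the grip in N (left out, the last holds). Time passes only in rows, so rows that do not move let the fingers close, or fill a call up. It gives the time, the measured TCP pose, the force, the opening and the grip force at its end, in the units of the state.
- sensors.read_state(): the state, without advancing time (a new reading comes with each control period).
- eyes.camera(name): name is "scene" or "top" or "wrist"; returns a dict with "pixels" (420x560x3 uint8, red, green, blue), "intrinsics" (3x3 intrinsics, pixels), "pose" (4x4, takes a point from camera to world coordinates). Camera axes: x right, y down, z forward; pixel columns grow to the right and rows downward; lengths in m; the calibration is good to about 2 mm. The wrist camera is an equidistant fisheye: a pixel r from the principal point sees the ray r / f radians off the axis. A picture is of the moment at which its call begins. There is no depth.
- order.close_job(): hands the job in; it is judged then, once.
Trained networks look in a picture, given as the dict that the camera call returned (one of the last four; its "shot" number tells which), for a name from the list of things; names that differ only in an ending like _2 or _b are one class to them, and where a whole thing is asked for, a point or a joint stands for the part that bears it (a point fixed in the world has none). Each returns a list of dicts, best first, with "conf" (0 to 1); they miss things now and then, are a little off and sometimes report something else, mostly with a low value. They report only what shows in the picture. A call takes as long as a camera call. They do not tell look-alikes from the thing itself.
- eyes.look_for(name, picture): "bbox" ([left, top, right, bottom] in pixels, round what is visible of it).
The state is a dict: "time": time; "joint_positions": joint angles; "joint_vel": joint speeds; "joint_torque": joint torques, N m; "ee_pos": TCP position; "eef_rot": TCP orientation; "ft_force": force on the tool from outside, world axes, zero at the start; "torque": the same for the moment, N m; "width": finger opening in m; "grip_force": force on a finger pad.
Only numpy, scipy, OpenCV 4.12 (cv2) and the standard library are available. Lean on these libraries where they do the work, as an engineer would, in place of code of your own. Each camera call takes 0.05 s, during which the arm holds its last target. There are 200 camera calls.

## Working session

There is one attempt and no reset: what is moved stays moved. The work goes in short steps, Python scripts to look and compute and a tool call to move; the robot and the scene stay as the last step left them, time stands still between calls to the robot, and variables do not carry over. Pictures are saved under pics/ and viewed, at most 10 in all, crops included, and the job is handed in when it is done.

Besides the shell and the picture viewer there is one more tool, called after "Request:" as name([rows], argument=value, ...), one row to a line, values as JSON. arm_command: Moves the arm, as the interface text tells. Its arguments: {"type":"object","properties":{"steps":{"type":"array","items":{"type":"object","properties":{"rot":{"type":"array","items":{"type":"number"}},"slide":{"type":"array","items":{"type":"number"}},"grip":{"type":"number"}}}},"newtons":{"type":"number"}},"required":["steps"]}

```bash
mkdir -p pics; cat > h.py <<'E'
from bench import sensors, eyes, order
import numpy as np, cv2
def shot(n,f=None):
    p=eyes.camera(n)
    if f: cv2.imwrite('pics/'+f,p['pixels'][:,:,::-1])
    return p
def px2w(p,u,v,z):
    K=np.array(p['intrinsics']);T=np.array(p['pose'])
    d=T[:3,:3]@np.linalg.inv(K)@[u,v,1.];o=T[:3,3]
    return o+d*(z-o[2])/d[2]
def w2px(p,w):
    K=np.array(p['intrinsics']);T=np.array(p['pose'])
    c=K@(T[:3,:3].T@(np.array(w)-T[:3,3])); return c[:2]/c[2]
E
python3 - <<'E'
from h import *
for n in('scene','top'):
    p=shot(n,n+'0.png');print(n,np.round(p['pose'],3).tolist(),np.round(p['intrinsics'],1).tolist())
    for k in('rack','rail','amber_bottle','beaker','white_jar','steel_weight','petri_dish'):
        print(k,[(np.round(d['bbox']).tolist(),round(d['conf'],2)) for d in eyes.look_for(k,p)][:3])
s=sensors.read_state();print(s['ee_pos'],s['eef_rot'],s['time'])
E
```

```text
scene [[-0.756, 0.469, -0.457, 1.106], [0.655, 0.552, -0.516, 0.648], [0.01, -0.69, -0.724, 1.085], [0.0, 0.0, 0.0, 1.0]] [[432.2, 0.0, 273.6], [0.0, 432.2, 215.3], [0.0, 0.0, 1.0]]
rack [([368.0, 213.0, 430.0, 296.0], 0.85), ([314.0, 194.0, 360.0, 268.0], 0.78), ([274.0, 163.0, 317.0, 236.0], 0.68)]
rail [([178.0, 230.0, 286.0, 350.0], 0.76), ([160.0, 183.0, 184.0, 215.0], 0.55)]
amber_bottle [([177.0, 231.0, 283.0, 350.0], 0.71), ([159.0, 183.0, 185.0, 217.0], 0.58)]
beaker [([366.0, 302.0, 400.0, 344.0], 0.71)]
white_jar [([194.0, 166.0, 211.0, 194.0], 0.8)]
steel_weight [([332.0, 350.0, 352.0, 383.0], 0.77), ([236.0, 180.0, 261.0, 200.0], 0.7)]
petri_dish [([235.0, 178.0, 261.0, 199.0], 0.95), ([285.0, 228.0, 333.0, 316.0], 0.48)]
top [[-0.01, -0.996, 0.086, 0.443], [-1.0, 0.01, -0.004, 0.015], [0.003, -0.086, -0.996, 1.384], [0.0, 0.0, 0.0, 1.0]] [[432.5, 0.0, 284.1], [0.0, 432.5, 216.6], [0.0, 0.0, 1.0]]
rack [([146.0, 277.0, 205.0, 314.0], 0.97), ([203.0, 192.0, 239.0, 232.0], 0.75), ([282.0, 250.0, 325.0, 288.0], 0.68)]
rail [([204.0, 158.0, 372.0, 171.0], 0.68), ([201.0, 192.0, 238.0, 231.0], 0.41)]
amber_bottle [([396.0, 169.0, 420.0, 193.0], 0.7)]
beaker [([141.0, 230.0, 169.0, 254.0], 0.63), ([392.0, 171.0, 417.0, 192.0], 0.51)]
white_jar []
steel_weight [([152.0, 184.0, 167.0, 199.0], 0.69), ([406.0, 216.0, 427.0, 235.0], 0.24)]
petri_dish [([364.0, 252.0, 390.0, 286.0], 0.76), ([407.0, 216.0, 428.0, 234.0], 0.63)]
[ 0.14605716 -0.60769965  0.22257384] [ 9.93053381e-01  1.17664704e-01 -5.34801295e-06  2.53193094e-05] 0.8
```

```bash
python3 - <<'E'
import cv2
a=cv2.imread('pics/top0.png')[140:330,120:450];cv2.imwrite('pics/t1.png',cv2.resize(a,(792,456),interpolation=2))
a=cv2.imread('pics/scene0.png')[150:390,140:460];cv2.imwrite('pics/s1.png',cv2.resize(a,(800,600),interpolation=2))
E
```

```text
(no output)
```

View pics/t1.png

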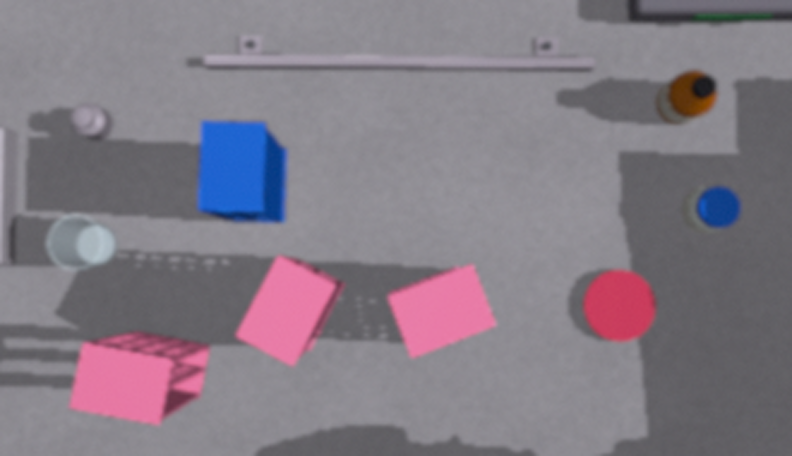

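View pics/s1.png

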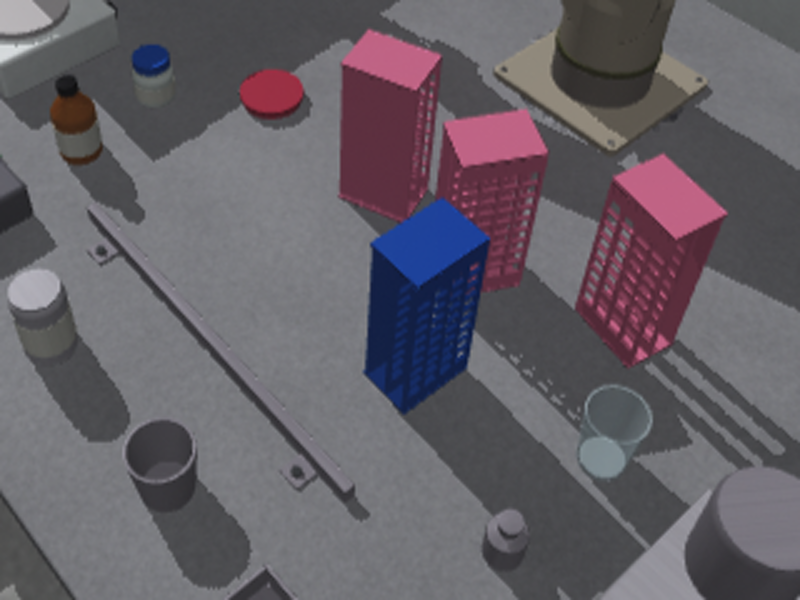

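The top view shows the blue rack at crop (200–285, 120–220), with its feet facing right (−y). The rail lies above it at row ~62. Three pink look-alikes are on the robot side, and the weight and beaker are to the left. Next I'll measure the geometry.

```bash
python3 - <<'E'
from h import *
p=shot('top');im=p['pixels'];hsv=cv2.cvtColor(im,cv2.COLOR_RGB2HSV)
def faces(lo,hi,name):
    m=cv2.inRange(hsv,lo,hi);c,_=cv2.findContours(m,0,2)
    for k in c:
        if cv2.contourArea(k)<300: continue
        b=cv2.boxPoints(cv2.minAreaRect(k));print(name,cv2.contourArea(k),np.round(b).tolist())
        print('  top corners',[np.round(px2w(p,*q,.24)[:2],3).tolist() for q in b])
for u,v in((217,210),(235,215),(212,218)):print(hsv[v,u])
for u,v in((240,268),(300,268),(170,300)):print(hsv[v,u])
faces((105,150,170),(125,255,255),'blue')
faces((160,80,190),(175,170,255),'pink')
g=lambda U,V:(120+U/2.4,140+V/2.4)
for n,q,z in(('railL',(206,67),.025),('railR',(593,70),.025),('weight',(90,122),.06),('beaker',(97,243),0.0),('bottle',(678,103),.03),('jar',(718,207),.075),('petri',(620,305),.017)):
    print(n,np.round(px2w(p,*g(*q),z),3))
# blue corners crop
for q in((200,121),(264,123),(267,211),(200,208)):print('blue top',np.round(px2w(p,*g(*q),.24),3))
for q in((286,148),(285,221)):print('blue bottom',np.round(px2w(p,*g(*q),0),3))
E
```

```text
[108 217 207]
[108 240 136]
[108 218 207]
[168 119 233]
[168 119 233]
[168 121 230]
blue 930.0 [[203.0, 191.0], [230.0, 191.0], [230.0, 227.0], [203.0, 227.0]]
  top corners [[0.612, 0.226], [0.612, 0.154], [0.515, 0.154], [0.516, 0.226]]
pink 1001.5 [[149.0, 310.0], [154.0, 282.0], [192.0, 289.0], [187.0, 317.0]]
  top corners [[0.302, 0.366], [0.373, 0.354], [0.353, 0.254], [0.283, 0.267]]
pink 992.5 [[281.0, 263.0], [316.0, 249.0], [326.0, 275.0], [291.0, 289.0]]
  top corners [[0.419, 0.021], [0.455, -0.073], [0.386, -0.099], [0.351, -0.005]]
pink 991.5 [[218.0, 280.0], [235.0, 246.0], [262.0, 259.0], [245.0, 294.0]]
  top corners [[0.376, 0.186], [0.466, 0.141], [0.43, 0.07], [0.34, 0.116]]
railL [0.718 0.257 0.025]
railR [ 0.709 -0.256  0.025]
weight [0.641 0.4   0.06 ]
beaker [0.487 0.406 0.   ]
bottle [ 0.663 -0.366  0.03 ]
jar [ 0.522 -0.399  0.075]
petri [ 0.399 -0.284  0.017]
blue top [0.614 0.225 0.24 ]
blue top [0.611 0.154 0.24 ]
blue top [0.513 0.151 0.24 ]
blue top [0.517 0.225 0.24 ]
blue bottom [0.612 0.154 0.   ]
blue bottom [0.514 0.156 0.   ]
```

Blue rack: x 0.514–0.613, y 0.154–0.226. The rail face is at x≈0.713, turned about −1°. I'll travel high and around the pink racks to the rack's +y side.

Request:
arm_command([
  {"slide": [0.035, 0.035, 0.035], "rot": [0, 0, -1.8], "grip": 0},
  {"slide": [0.04, 0.035, 0.03], "rot": [0, 0, -1.8], "grip": 0},
  {"slide": [0.045, 0.035, 0.025], "rot": [0, 0, -1.8], "grip": 0},
  {"slide": [0.045, 0.035, 0.02], "rot": [0, 0, -1.8], "grip": 0},
  {"slide": [0.045, 0.04, 0.02], "rot": [0, 0, -1.8], "grip": 0},
  {"slide": [0.045, 0.04, 0.02], "rot": [0, 0, -1.8], "grip": 0},
  {"slide": [0.045, 0.04, 0.01], "rot": [0, 0, -1.8], "grip": 0},
  {"slide": [0.045, 0.04, 0.01], "rot": [0, 0, -1.8], "grip": 0},
])

```text
time: 1.85
ee_pos: [0.4909, -0.3075, 0.3927]
eef_rot: [1.0, -0.008, 0.0, 0.0]
ft_force: [0.5, -0.8, -0.8]
width: 0.0152
grip_force: 0.0
```

Request:
arm_command([
  {"slide": [0.01, 0.06, 0]},
  {"slide": [0.01, 0.06, 0]},
  {"slide": [0.01, 0.06, 0]},
  {"slide": [0.01, 0.06, 0]},
  {"slide": [0.01, 0.06, 0]},
  {"slide": [0.01, 0.06, 0]},
  {"slide": [0.01, 0.06, 0]},
  {"slide": [0, 0.06, 0]},
])

```text
schema error: expected keys rot, slide, grip
```

Request:
arm_command([
  {"slide": [0, 0.05, 0]},
  {"slide": [0, 0.05, 0]},
  {"slide": [0, 0.03, -0.03]},
  {"slide": [0, 0, -0.05]},
  {"slide": [0, 0, -0.05]},
  {"slide": [0, 0, -0.03]},
  {"slide": [0, 0, -0.008]},
  {"slide": [0, 0, 0]},
])

```text
schema error: expected keys rot, slide, grip
```

Request:
arm_command([
  {"slide": [0.01, 0.06, 0], "rot": [0, 0, 0], "grip": 0},
  {"slide": [0.01, 0.06, 0], "rot": [0, 0, 0], "grip": 0},
  {"slide": [0.01, 0.06, 0], "rot": [0, 0, 0], "grip": 0},
  {"slide": [0.01, 0.06, 0], "rot": [0, 0, 0], "grip": 0},
  {"slide": [0.01, 0.06, 0], "rot": [0, 0, 0], "grip": 0},
  {"slide": [0.01, 0.06, 0], "rot": [0, 0, 0], "grip": 0},
  {"slide": [0.01, 0.06, 0], "rot": [0, 0, 0], "grip": 0},
  {"slide": [0, 0.06, 0], "rot": [0, 0, 0], "grip": 0},
])

```text
time: 2.85
ee_pos: [0.56, 0.1727, 0.3918]
eef_rot: [1.0, -0.008, 0.0, 0.0]
ft_force: [0.6, -0.8, -0.3]
width: 0.0003
grip_force: 0.0
```

Request:
arm_command([
  {"slide": [0, 0.05, 0], "rot": [0, 0, 0], "grip": 0},
  {"slide": [0, 0.05, 0], "rot": [0, 0, 0], "grip": 0},
  {"slide": [0, 0.03, 0], "rot": [0, 0, 0], "grip": 0},
  {"slide": [0, 0, -0.04], "rot": [0, 0, 0], "grip": 0},
  {"slide": [0, 0, -0.05], "rot": [0, 0, 0], "grip": 0},
  {"slide": [0, 0, -0.05], "rot": [0, 0, 0], "grip": 0},
  {"slide": [0, 0, -0.02], "rot": [0, 0, 0], "grip": 0},
  {"slide": [0, 0, 0], "rot": [0, 0, 0], "grip": 0},
])

```text
time: 3.85
ee_pos: [0.5596, 0.3008, 0.2317]
eef_rot: [1.0, -0.008, -0.001, 0.0]
ft_force: [0.2, -0.5, 0.9]
width: 0.0003
grip_force: 0.0
```

Request:
arm_command([
  {"slide": [0.004, -0.03, -0.006], "rot": [0, 0, 0], "grip": 0},
  {"slide": [0, -0.02, 0], "rot": [0, 0, 0], "grip": 0},
  {"slide": [0, -0.01, 0], "rot": [0, 0, 0], "grip": 0},
  {"slide": [0, -0.01, 0], "rot": [0, 0, 0], "grip": 0},
  {"slide": [0, -0.01, 0], "rot": [0, 0, 0], "grip": 0},
  {"slide": [0, -0.01, 0], "rot": [0, 0, 0], "grip": 0},
  {"slide": [0, -0.01, 0], "rot": [0, 0, 0], "grip": 0},
  {"slide": [0, -0.01, 0], "rot": [0, 0, 0], "grip": 0},
])

```text
time: 4.85
ee_pos: [0.5637, 0.1904, 0.2259]
eef_rot: [1.0, -0.008, -0.0, 0.0]
ft_force: [1.1, 0.0, 0.5]
width: 0.0009
grip_force: 0.1
```

```bash
python3 - <<'E'
from h import *
p=shot('scene','s2.png');a=p['pixels'][130:400,100:460,::-1];cv2.imwrite('pics/s2.png',cv2.resize(a,(800,600),interpolation=2))
E
```

```text
(no output)
```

View pics/s2.png

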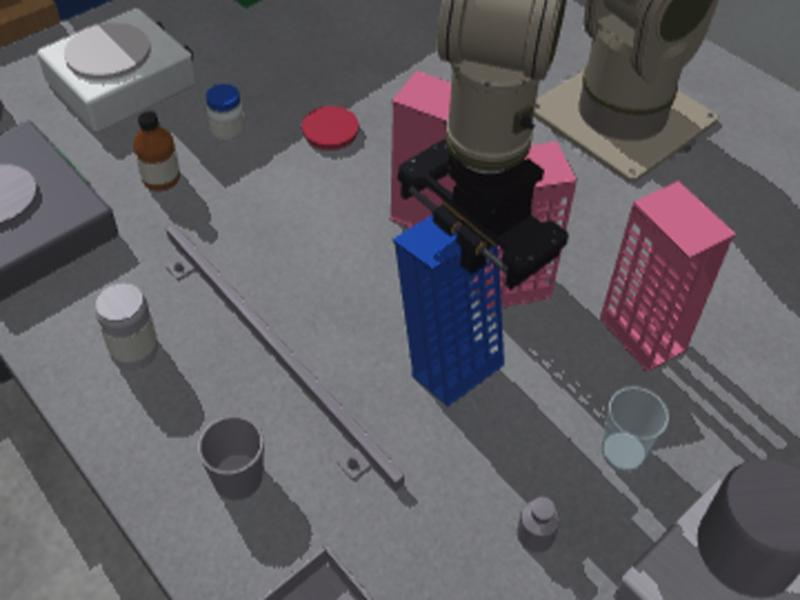

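The finger is on the top of the blue rack's mouth side at about (470, 245), and the rack is leaning towards −y. I'll keep pushing, rising slightly.

Request:
arm_command([
  {"slide": [0, -0.01, 0.002], "rot": [0, 0, 0], "grip": 0},
  {"slide": [0, -0.01, 0.002], "rot": [0, 0, 0], "grip": 0},
  {"slide": [0, -0.008, 0.002], "rot": [0, 0, 0], "grip": 0},
  {"slide": [0, -0.008, 0.001], "rot": [0, 0, 0], "grip": 0},
  {"slide": [0, -0.006, 0], "rot": [0, 0, 0], "grip": 0},
  {"slide": [0, -0.004, 0], "rot": [0, 0, 0], "grip": 0},
  {"slide": [0, 0, 0], "rot": [0, 0, 0], "grip": 0},
  {"slide": [0, 0, 0], "rot": [0, 0, 0], "grip": 0},
])

```text
time: 5.9
ee_pos: [0.5636, 0.1454, 0.2329]
eef_rot: [1.0, -0.008, -0.0, -0.0]
ft_force: [-0.4, -0.5, -0.1]
width: 0.0004
grip_force: 0.0
```

```bash
python3 - <<'E'
from h import *
p=shot('scene','s2.png');a=p['pixels'][130:400,100:460,::-1];cv2.imwrite('pics/s3.png',cv2.resize(a,(800,600),interpolation=2))
E
```

```text
(no output)
```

View pics/s3.png

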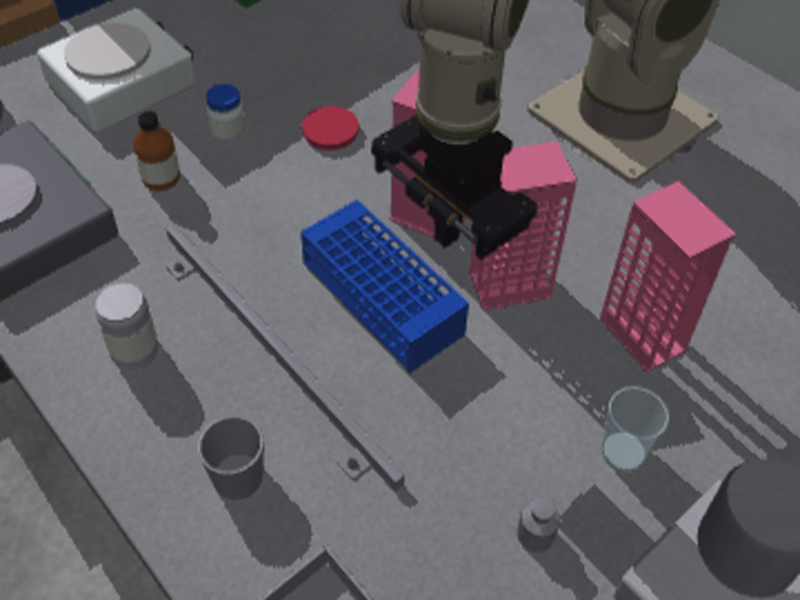

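The rack has come down on its feet with its mouths up. Its deck corners are at about (302,237), (360,202), (468,307) and (408,345).

```bash
python3 - <<'E'
from h import *
p=shot('scene')
for q in((302,237),(360,202),(468,307),(408,345)):print(np.round(px2w(p,100+q[0]/2.2222,130+q[1]/2.2222,.072),3))
for q in((402,484),(168,236),):print('rail',np.round(px2w(p,100+q[0]/2.2222,130+q[1]/2.2222,.0),3))
E
```

```text
[ 0.614 -0.081  0.072]
[ 0.511 -0.079  0.072]
[0.523 0.156 0.072]
[0.622 0.149 0.072]
rail [0.727 0.258 0.   ]
rail [ 0.73  -0.263  0.   ]
```

Request:
arm_command([
  {"slide": [0, 0, 0.05], "rot": [0, 0, 0], "grip": 1},
  {"slide": [0, -0.02, 0.05], "rot": [0, 0, 0], "grip": 1},
  {"slide": [-0.018, -0.02, 0], "rot": [0, 6, 0], "grip": 1},
  {"slide": [-0.018, -0.02, 0], "rot": [0, 6, 0], "grip": 1},
  {"slide": [-0.018, -0.02, 0], "rot": [0, 6, 0], "grip": 1},
  {"slide": [-0.018, -0.02, 0], "rot": [0, 6, 0], "grip": 1},
  {"slide": [-0.012, -0.012, 0], "rot": [0, 6, 0], "grip": 1},
  {"slide": [0, 0, 0], "rot": [0, 0, 0], "grip": 1},
])

```text
time: 7.0
ee_pos: [0.4801, 0.0324, 0.3315]
eef_rot: [0.966, -0.008, -0.26, 0.002]
ft_force: [-0.7, 0.7, -0.5]
width: 0.0724
grip_force: 0.0
```

```bash
python3 - <<'E'
from h import *
p=shot('top');a=p['pixels'][130:340,140:420,::-1];cv2.imwrite('pics/t4.png',cv2.resize(a,(800,600),interpolation=2))
print(np.round(sensors.read_state()['joint_positions'],2))
E
```

```text
[ 0.3   0.45 -0.61  1.24  0.1   2.03 -1.89]
```

View pics/t4.png

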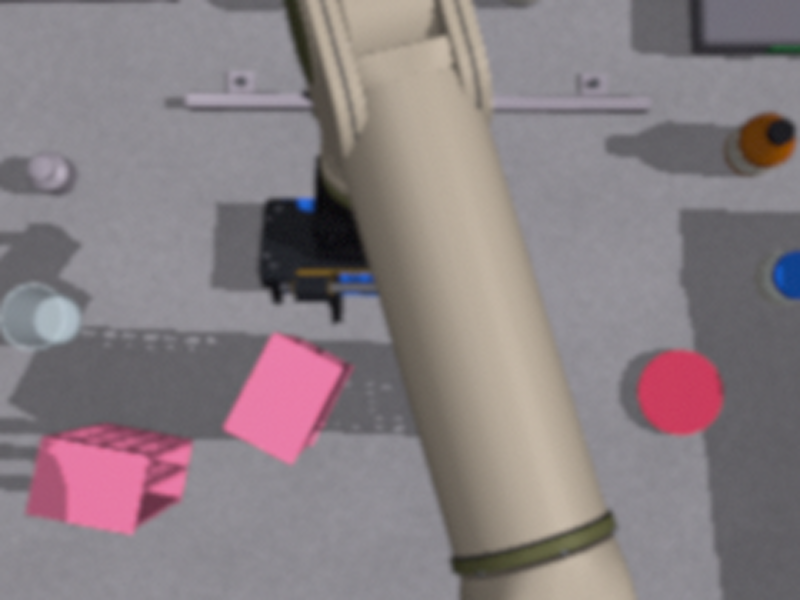

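The fingers are poised over the near edge of the rack. Descending in stages.

Request:
arm_command([
  {"slide": [0, 0, -0.03], "rot": [0, 0, 0], "grip": 1},
  {"slide": [0, 0, -0.03], "rot": [0, 0, 0], "grip": 1},
  {"slide": [0, 0, -0.03], "rot": [0, 0, 0], "grip": 1},
  {"slide": [0, 0, -0.03], "rot": [0, 0, 0], "grip": 1},
  {"slide": [0, 0, -0.03], "rot": [0, 0, 0], "grip": 1},
  {"slide": [0, 0, -0.03], "rot": [0, 0, 0], "grip": 1},
  {"slide": [0, 0, -0.02], "rot": [0, 0, 0], "grip": 1},
  {"slide": [0, 0, 0], "rot": [0, 0, 0], "grip": 1},
])

```text
time: 8.05
ee_pos: [0.4794, 0.0334, 0.1326]
eef_rot: [0.966, -0.007, -0.259, 0.002]
ft_force: [0.1, 0.2, 0.9]
width: 0.0873
grip_force: 0.0
```

```bash
python3 - <<'E'
from h import *
p=shot('scene');a=p['pixels'][130:400,100:460,::-1];cv2.imwrite('pics/s5.png',cv2.resize(a,(800,600),interpolation=2))
print(np.round(sensors.read_state()['joint_positions'],2))
E
```

```text
[ 0.31  0.57 -0.59  1.5   0.16  1.67 -1.9 ]
```

View pics/s5.png

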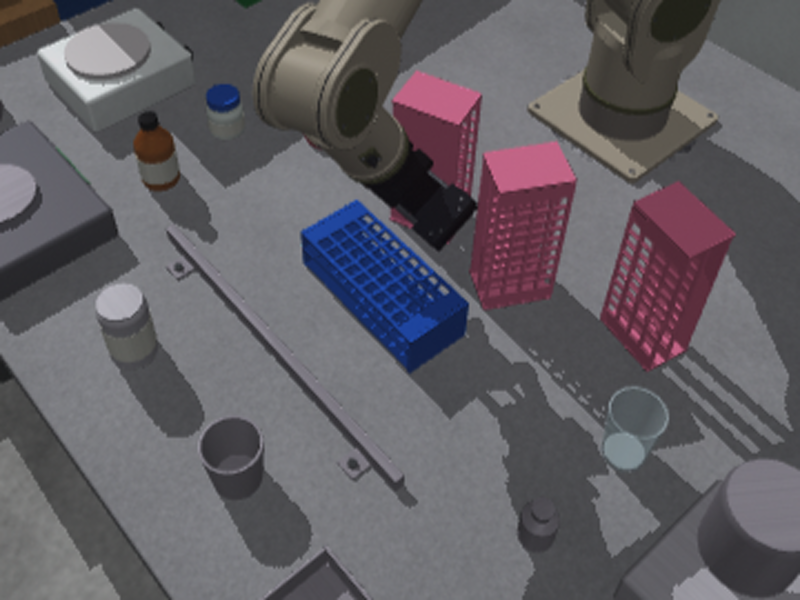

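The gripper leans over the rack and is clear of the pink racks. I'll descend behind the near edge and then push.

Request:
arm_command([
  {"slide": [0, 0, -0.03], "rot": [0, 0, 0], "grip": 1},
  {"slide": [0, 0, -0.03], "rot": [0, 0, 0], "grip": 1},
  {"slide": [0, 0, -0.02], "rot": [0, 0, 0], "grip": 1},
  {"slide": [0, 0, 0], "rot": [0, 0, 0], "grip": 1},
  {"slide": [0.005, 0, 0], "rot": [0, 0, 0], "grip": 1},
  {"slide": [0.005, 0, 0], "rot": [0, 0, 0], "grip": 1},
  {"slide": [0.005, 0, 0], "rot": [0, 0, 0], "grip": 1},
  {"slide": [0.005, 0, 0], "rot": [0, 0, 0], "grip": 1},
])

```text
time: 9.1
ee_pos: [0.4996, 0.0332, 0.0538]
eef_rot: [0.966, -0.007, -0.259, 0.002]
ft_force: [-5.7, -0.5, 6.7]
width: 0.0875
grip_force: 4.0
```

Request:
arm_command([
  {"slide": [0.008, 0, 0], "rot": [0, 0, 0], "grip": 1},
  {"slide": [0.008, 0, 0], "rot": [0, 0, 0], "grip": 1},
  {"slide": [0.008, 0, 0], "rot": [0, 0, 0], "grip": 1},
  {"slide": [0.008, 0, 0], "rot": [0, 0, 0], "grip": 1},
  {"slide": [0.008, 0, 0], "rot": [0, 0, 0], "grip": 1},
  {"slide": [0.008, 0, 0], "rot": [0, 0, 0], "grip": 1},
  {"slide": [0.008, 0, 0], "rot": [0, 0, 0], "grip": 1},
  {"slide": [0.004, 0, 0], "rot": [0, 0, 0], "grip": 1},
])

```text
time: 10.1
ee_pos: [0.5598, 0.0333, 0.0538]
eef_rot: [0.966, -0.007, -0.259, 0.002]
ft_force: [-5.5, 0.1, 7.0]
width: 0.087
grip_force: 4.0
```

```bash
python3 - <<'E'
from h import *
p=shot('scene');a=p['pixels'][200:335,160:340,::-1];cv2.imwrite('pics/s6.png',cv2.resize(a,(800,600),interpolation=2))
E
```

```text
(no output)
```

View pics/s6.png

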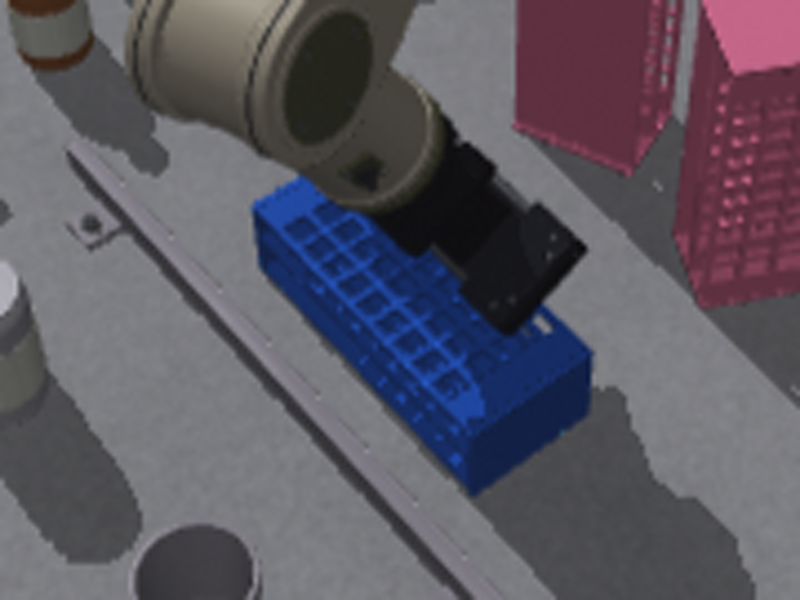

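The rack is moving square to the rail, with its far bottom corner at about (475, 495) and a gap of a few cm still to close. I'll push on slowly and watch the force.

Request:
arm_command([
  {"slide": [0.004, 0, 0], "rot": [0, 0, 0], "grip": 1},
  {"slide": [0.004, 0, 0], "rot": [0, 0, 0], "grip": 1},
  {"slide": [0.004, 0, 0], "rot": [0, 0, 0], "grip": 1},
  {"slide": [0.004, 0, 0], "rot": [0, 0, 0], "grip": 1},
  {"slide": [0.003, 0, 0], "rot": [0, 0, 0], "grip": 1},
  {"slide": [0.002, 0, 0], "rot": [0, 0, 0], "grip": 1},
  {"slide": [0.002, 0, 0], "rot": [0, 0, 0], "grip": 1},
  {"slide": [0, 0, 0], "rot": [0, 0, 0], "grip": 1},
])

```text
time: 11.15
ee_pos: [0.5827, 0.0333, 0.0538]
eef_rot: [0.966, -0.007, -0.259, 0.002]
ft_force: [-4.9, -0.6, 7.1]
width: 0.087
grip_force: 3.5
```

Request:
arm_command([
  {"slide": [0.001, 0, 0], "rot": [0, 0, 0], "grip": 1},
  {"slide": [0.001, 0, 0], "rot": [0, 0, 0], "grip": 1},
  {"slide": [0.001, 0, 0], "rot": [0, 0, 0], "grip": 1},
  {"slide": [0.001, 0, 0], "rot": [0, 0, 0], "grip": 1},
  {"slide": [0.001, 0, 0], "rot": [0, 0, 0], "grip": 1},
  {"slide": [0, 0, 0], "rot": [0, 0, 0], "grip": 1},
  {"slide": [0, 0, 0], "rot": [0, 0, 0], "grip": 1},
  {"slide": [0, 0, 0], "rot": [0, 0, 0], "grip": 1},
])

```text
time: 12.15
ee_pos: [0.5876, 0.0333, 0.0538]
eef_rot: [0.966, -0.007, -0.259, 0.002]
ft_force: [-4.5, -0.0, 6.5]
width: 0.0867
grip_force: 3.6
```

Request:
arm_command([
  {"slide": [0.001, 0, 0], "rot": [0, 0, 0], "grip": 1},
  {"slide": [0.001, 0, 0], "rot": [0, 0, 0], "grip": 1},
  {"slide": [0.001, 0, 0], "rot": [0, 0, 0], "grip": 1},
  {"slide": [0.001, 0, 0], "rot": [0, 0, 0], "grip": 1},
  {"slide": [0.001, 0, 0], "rot": [0, 0, 0], "grip": 1},
  {"slide": [0, 0, 0], "rot": [0, 0, 0], "grip": 1},
  {"slide": [0, 0, 0], "rot": [0, 0, 0], "grip": 1},
  {"slide": [0, 0, 0], "rot": [0, 0, 0], "grip": 1},
])

```text
time: 13.15
ee_pos: [0.5926, 0.0333, 0.0538]
eef_rot: [0.966, -0.007, -0.259, 0.002]
ft_force: [-5.5, -0.6, 6.4]
width: 0.0871
grip_force: 3.6
```

```bash
python3 - <<'E'
from h import *
p=shot('scene');a=p['pixels'][200:335,160:340,::-1];cv2.imwrite('pics/s7.png',cv2.resize(a,(800,600),interpolation=2))
E
```

```text
(no output)
```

View pics/s7.png

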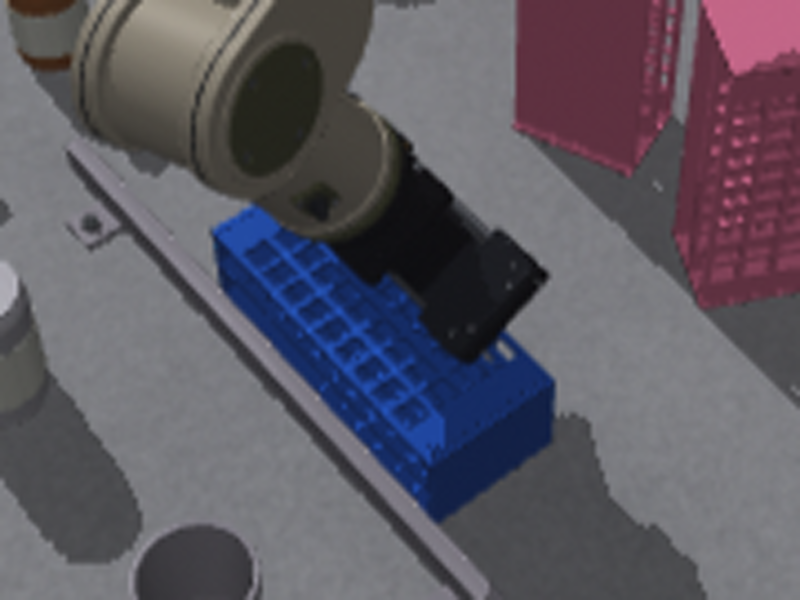

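The rack is only a few mm from the rail, with its near-end foot at about (440, 520). I'll advance in fine steps until the force rises.

Request:
arm_command([
  {"slide": [0.0005, 0, 0], "rot": [0, 0, 0], "grip": 1},
  {"slide": [0.0005, 0, 0], "rot": [0, 0, 0], "grip": 1},
  {"slide": [0.0005, 0, 0], "rot": [0, 0, 0], "grip": 1},
  {"slide": [0.0005, 0, 0], "rot": [0, 0, 0], "grip": 1},
  {"slide": [0, 0, 0], "rot": [0, 0, 0], "grip": 1},
  {"slide": [0, 0, 0], "rot": [0, 0, 0], "grip": 1},
  {"slide": [0, 0, 0], "rot": [0, 0, 0], "grip": 1},
  {"slide": [0, 0, 0], "rot": [0, 0, 0], "grip": 1},
])

```text
time: 14.2
ee_pos: [0.5946, 0.0333, 0.0538]
eef_rot: [0.966, -0.007, -0.259, 0.002]
ft_force: [-5.3, -0.1, 6.3]
width: 0.087
grip_force: 3.7
```

```bash
python3 - <<'E'
from h import *
p=shot('scene')
# expected rack foot/rail contact: detect blue/rail boundary, near end corner
s=sensors.read_state();print(s['ft_force'])
for q in((440,520),(222,285)):print(np.round(px2w(p,160+q[0]/4.444,200+q[1]/4.444,0),4))
for q in((213,232),(443,452),(552,380)):print('deck',np.round(px2w(p,160+q[0]/4.444,200+q[1]/4.444,.072),4))
E
```

```text
[-4.40846004  0.70348362  7.43312683]
[0.7125 0.1484 0.    ]
[ 0.7101 -0.0949  0.    ]
deck [ 0.7152 -0.086   0.072 ]
deck [0.7073 0.1466 0.072 ]
deck [0.6215 0.1508 0.072 ]
```

Request:
arm_command([
  {"slide": [0.0005, 0, 0], "rot": [0, 0, 0], "grip": 1},
  {"slide": [0.0005, 0, 0], "rot": [0, 0, 0], "grip": 1},
  {"slide": [0.0005, 0, 0], "rot": [0, 0, 0], "grip": 1},
  {"slide": [0.0005, 0, 0], "rot": [0, 0, 0], "grip": 1},
  {"slide": [0, 0, 0], "rot": [0, 0, 0], "grip": 1},
  {"slide": [0, 0, 0], "rot": [0, 0, 0], "grip": 1},
  {"slide": [0, 0, 0], "rot": [0, 0, 0], "grip": 1},
  {"slide": [0, 0, 0], "rot": [0, 0, 0], "grip": 1},
])

```text
time: 15.25
ee_pos: [0.5965, 0.0333, 0.0538]
eef_rot: [0.966, -0.007, -0.259, 0.002]
ft_force: [-4.6, 1.1, 6.2]
width: 0.0871
grip_force: 3.7
```

Request:
arm_command([
  {"slide": [0.0005, 0, 0], "rot": [0, 0, 0], "grip": 1},
  {"slide": [0.0005, 0, 0], "rot": [0, 0, 0], "grip": 1},
  {"slide": [0.0005, 0, 0], "rot": [0, 0, 0], "grip": 1},
  {"slide": [0.0005, 0, 0], "rot": [0, 0, 0], "grip": 1},
  {"slide": [0, 0, 0], "rot": [0, 0, 0], "grip": 1},
  {"slide": [0, 0, 0], "rot": [0, 0, 0], "grip": 1},
  {"slide": [0, 0, 0], "rot": [0, 0, 0], "grip": 1},
  {"slide": [0, 0, 0], "rot": [0, 0, 0], "grip": 1},
])

```text
time: 16.25
ee_pos: [0.5977, 0.0331, 0.0539]
eef_rot: [0.966, -0.007, -0.26, 0.002]
ft_force: [-9.4, -1.4, 6.7]
width: 0.087
grip_force: 5.7
```

The force is rising, so the rack has reached the rail. A little more should seat both ends.

Request:
arm_command([
  {"slide": [0.0005, 0, 0], "rot": [0, 0, 0], "grip": 1},
  {"slide": [0.0005, 0, 0], "rot": [0, 0, 0], "grip": 1},
  {"slide": [0, 0, 0], "rot": [0, 0, 0], "grip": 1},
  {"slide": [0, 0, 0], "rot": [0, 0, 0], "grip": 1},
  {"slide": [0, 0, 0], "rot": [0, 0, 0], "grip": 1},
  {"slide": [0, 0, 0], "rot": [0, 0, 0], "grip": 1},
  {"slide": [0, 0, 0], "rot": [0, 0, 0], "grip": 1},
  {"slide": [0, 0, 0], "rot": [0, 0, 0], "grip": 1},
])

```text
time: 17.25
ee_pos: [0.5981, 0.0329, 0.0539]
eef_rot: [0.965, -0.007, -0.261, 0.003]
ft_force: [-12.5, -0.9, 8.7]
width: 0.0868
grip_force: 7.2
```

Request:
arm_command([
  {"slide": [0.0005, 0, 0], "rot": [0, 0, 0], "grip": 1},
  {"slide": [0.0005, 0, 0], "rot": [0, 0, 0], "grip": 1},
  {"slide": [0, 0, 0], "rot": [0, 0, 0], "grip": 1},
  {"slide": [0, 0, 0], "rot": [0, 0, 0], "grip": 1},
  {"slide": [0, 0, 0], "rot": [0, 0, 0], "grip": 1},
  {"slide": [0, 0, 0], "rot": [0, 0, 0], "grip": 1},
  {"slide": [0, 0, 0], "rot": [0, 0, 0], "grip": 1},
  {"slide": [0, 0, 0], "rot": [0, 0, 0], "grip": 1},
])

```text
time: 18.25
ee_pos: [0.5983, 0.0328, 0.0539]
eef_rot: [0.965, -0.007, -0.262, 0.003]
ft_force: [-16.0, -2.0, 10.0]
width: 0.0869
grip_force: 9.3
```

```bash
python3 - <<'E'
from h import *
s=sensors.read_state();print(s['ft_force'],s['torque'])
p=shot('scene');a=p['pixels'][220:340,165:285,::-1];cv2.imwrite('pics/s8.png',cv2.resize(a,(600,600),interpolation=2))
E
```

```text
[-16.03674646  -1.9523006    9.95269177] [-0.45702883  3.24783923  0.42523459]
```

View pics/s8.png

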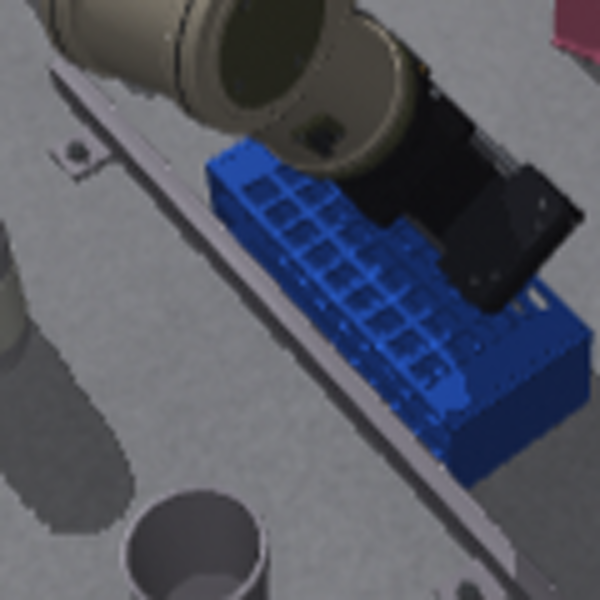

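It looks flush along its whole length. I'll back off, rise, swing away and check.

Request:
arm_command([
  {"slide": [-0.003, 0, 0], "rot": [0, 0, 0], "grip": 1},
  {"slide": [-0.007, 0, 0], "rot": [0, 0, 0], "grip": 1},
  {"slide": [-0.01, 0, 0], "rot": [0, 0, 0], "grip": 1},
  {"slide": [0, 0, 0.03], "rot": [0, 0, 0], "grip": 1},
  {"slide": [0, 0, 0.05], "rot": [0, 0, 0], "grip": 1},
  {"slide": [0, 0, 0.05], "rot": [0, 0, 0], "grip": 1},
  {"slide": [0, 0, 0.05], "rot": [0, -5, 0], "grip": 1},
  {"slide": [0, 0, 0.05], "rot": [0, -5, 0], "grip": 1},
])

```text
time: 19.3
ee_pos: [0.5805, 0.0331, 0.2843]
eef_rot: [0.985, -0.008, -0.172, 0.001]
ft_force: [0.5, -0.4, -0.1]
width: 0.0869
grip_force: 0.0
```

Request:
arm_command([
  {"slide": [0, -0.02, 0.05], "rot": [0, -5, 0], "grip": 1},
  {"slide": [0, -0.04, 0.02], "rot": [0, -5, 0], "grip": 1},
  {"slide": [0, -0.05, 0], "rot": [0, -5, 0], "grip": 1},
  {"slide": [0, -0.05, 0], "rot": [0, -5, 0], "grip": 1},
  {"slide": [0, -0.05, 0], "rot": [0, 0, 0], "grip": 1},
  {"slide": [0, -0.05, 0], "rot": [0, 0, 0], "grip": 1},
  {"slide": [-0.02, -0.05, 0], "rot": [0, 0, 0], "grip": 1},
  {"slide": [-0.02, -0.05, 0], "rot": [0, 0, 0], "grip": 1},
])

```text
time: 20.3
ee_pos: [0.5398, -0.3282, 0.3528]
eef_rot: [1.0, -0.008, 0.0, 0.0]
ft_force: [0.7, -0.4, -0.4]
width: 0.087
grip_force: 0.0
```

```bash
python3 - <<'E'
from h import *
p=shot('top');a=p['pixels'][145:295,120:430,::-1];t=cv2.resize(a,(800,387),interpolation=2);im=p['pixels'];
hsv=cv2.cvtColor(im,cv2.COLOR_RGB2HSV);m=cv2.inRange(hsv,(100,150,60),(125,255,255))
# column-wise first blue row (rail-side edge) and the rail's far edge
m[:150]=0;m[:,:205]=0;m[:,345:]=0
xs=[u for u in range(205,345) if m[:,u].sum()>255*15]
e=[m[:,u].argmax() for u in xs];print(xs[0],xs[-1],np.polyfit(xs,e,1)[0]*57.3,e[::6])
s=p=shot('scene');b=s['pixels'][210:330,150:310,::-1];t2=cv2.resize(b,(800,600),interpolation=2)[::1]
cv2.imwrite('pics/f.png',np.vstack([cv2.resize(t,(600,290)),cv2.resize(t2,(413,310))[:, :].copy() if 0 else cv2.copyMakeBorder(cv2.resize(t2,(413,310)),0,0,0,187,0)]))
E
```

```text
238 315 0.9658809544885535 [np.int64(167), np.int64(165), np.int64(165), np.int64(165), np.int64(165), np.int64(165), np.int64(165), np.int64(165), np.int64(166), np.int64(166), np.int64(166), np.int64(166), np.int64(166)]
```

View pics/f.png

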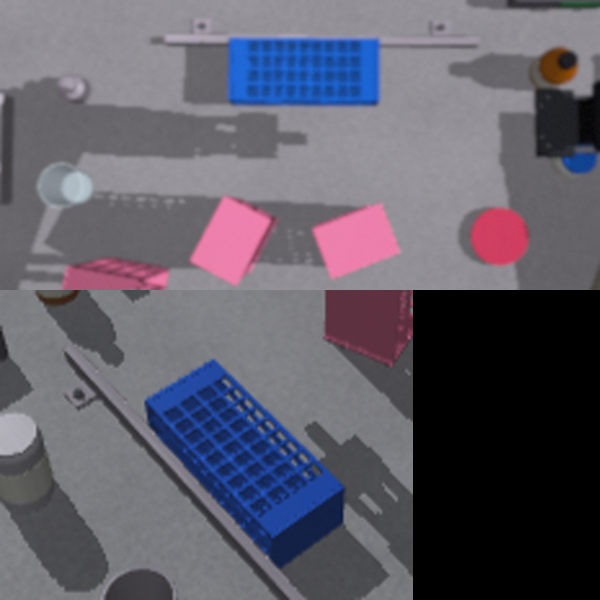

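The top view shows the rack's long side over the rail's face line, and the bystanders have not moved. I'll check the angle numerically.

```bash
python3 - <<'E'
from h import *
p=shot('top');im=p['pixels'].astype(float)
def sub(u,v0,v1,img,sgn):
    c=img[v0:v1,u];g=np.clip(sgn*np.diff(c),0,None);return v0+.5+(g*np.arange(len(g))).sum()/max(g.sum(),1e-6)
sat=im[:,:,2]-im[:,:,0]
w=lambda u,v,z:px2w(p,u,v,z)
def fit(us,f,z):
    P=np.array([w(u,f(u),z) for u in us]);k=np.polyfit(P[:,1],P[:,0],1);r=np.abs(np.polyval(k,P[:,1])-P[:,0]);g=r<.002
    k=np.polyfit(P[g,1],P[g,0],1);return k
us=range(244,312)
fa=fit(us,lambda u:sub(u,160,172,sat,1),.072);ne=fit(us,lambda u:sub(u,190,203,sat,-1),.072)
ru=list(range(210,236))+list(range(320,366))
lum=im.sum(2)
print('deck far',np.degrees(np.arctan(fa[0])),fa[1],'near',np.degrees(np.arctan(ne[0])),ne[1])
for s in(1,-1):
    k=fit(ru,lambda u:sub(u,155,175,lum,s),.025);print('rail edge',np.degrees(np.arctan(k[0])),k[1])
E
```

```text
deck far 0.6830570409397908 0.7153605848007956 near 0.6906422413466503 0.6119606659287516
rail edge 1.8275066120823422 0.721940140202099
rail edge 0.6655004342049372 0.7222905523682669
```

```bash
python3 -c "
from bench import order;print(order.close_job())"
```

```text
the job is handed in; nothing more can be done
None
```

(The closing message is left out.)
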